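# Find the flat of a damper hub in its V nest and clamp it

## Robot

A 6-joint arm with a two-finger parallel gripper is mounted at the origin on a cart in front of the work surface, level with it; the furniture and walls round the work are solid. World frame = base frame: x ahead of the robot, y to its left, z up, the work surface at z = 0. Lengths are in m, angles in rad, forces in N, time in s.
With the tool pointing down it reaches from about 0.35 to 0.975 m from the base axis. Payload 4.9 kg.
Tool frame: the origin (TCP) lies midway between the tips of the shut fingers; the grasp point (between the pads) lies 19 mm behind it; z points along the fingers, y is the line along which they close (so a half turn about z gives the same grasp; the last joint's range is limited). The gripper opens to 85 mm and grips with 20 to 120 N. Pads are 22 mm wide; open, the fingers measure 114 mm over their backs; the gripper's body (76 mm by 85 mm) begins 54 mm behind the grasp point. The pads swing forward as they close: fully open they stand 13 mm farther back than shut.
Start: joints at [1.005, 0.053, 1.613, -0, 1.476, -0.119], TCP at [0.27, 0.564, 0.231] pointing down, gripper open.
Joint ranges: [-3.01, 3.01], [-1.01, 2.22], [0.06, 2.58], [-1.02, 4.17], [0.09, 2.62], [-3.14, 3.14]. Speed limits (rad/s): [2.57, 2.57, 3.14, 3.14, 3.14, 3.14].

## Interface

Orientations are given as a unit quaternion [w, x, y, z].
In Python, from plant import * gives the robot as it stands.
- The arm moves only by the tool jog_arm, never from a script. Its argument "targets" is a list of rows, each a list of 3 entries, a list of its own where there are three numbers: the shift along the tool's x, y, z in units of 25 mm (1.0 is 25 mm), then the turn, a rotation vector about the tool's x, y, z in units of 8 degrees (1.0 is 8 degrees), then the opening in per cent of the stroke, from 0 (shut) to 100 (fully open). A call has 1 to 8 rows; each row is the pose to reach, as a shift and turn from the pose commanded when the call began, along the tool's axes at that moment; what a row does not reach only later rows make up. A row lasts 1/8 s, in which the tool goes at most 62.5 mm and 10.7 degrees, less where a joint would pass 70% of its speed; a pose out of reach is approached as far as the arm can. A call with a gripper value outside its range is refused whole. The fingers move at their own pace and stop on an object; the grip force is fixed at half the most. Time passes only in rows, so rows that repeat a pose let the fingers close. It gives the time, the measured TCP pose, the force, the opening and the grip force at its end, in the units of the state.
- state(): the state, without advancing time (a new reading comes with each control period).
- grab_frame(name): name is "side" or "top"; returns (picture, depth): 480x640x3 uint8, red, green, blue; 480x640 float32, m along the optical axis (not along the pixel's ray), 0 where there is no reading.
- camera_params(name): a dict with "fovy" (degrees; the focal length in pixels is half the picture's height over the tangent of half this angle, whatever the lens; pixels are square), "cx", "cy" (the principal point, pixels), "rvec" (rotation vector, rad) and "tvec" (3), from world to camera coordinates, as OpenCV has them. Camera axes: x right, y down, z forward; pixel columns grow to the right and rows downward; lengths in m; the calibration is good to about 2 mm. A picture is of the moment at which its call begins. camera_params takes no time and is no camera call.
- job_done(): hands the job in; it is judged then, once.
The state is a dict: "time": time; "joint_pos": joint angles; "joint_vel": joint speeds; "joint_efforts": joint torques, N m; "tool_pos": TCP position; "tool_rot": TCP orientation; "contact_force": force on the tool from outside, world axes, zero at the start; "ft_torque": the same for the moment, N m; "gripper_width": opening from 0.0 (shut) to 1.0 (fully open); "grasp_force": force on a finger pad.
Only numpy, scipy, OpenCV 4.12 (cv2) and the standard library are available. Lean on these libraries where they do the work, as an engineer would, in place of code of your own. Each camera call takes 0.05 s, during which the arm holds its last target. There are 200 camera calls.

## Task

Without lifting the hub out of its nest, roll it round in the V until its flat (red stripe on top) drops home flush against the blue wall, with its round rim touching the bare wall. Then swing the upright, red-handled clamp arm behind the V over centre so that its rubber foot comes down on the hub's boss and stays there. Leave the tape roll, the screwdriver and the cutters where they are.

Things in the scene. Friction and masses are not known exactly. Their poses are not given: they have to be found in the camera images.
- nest: fixed grey plate (164 x 226 x 12 mm, x by y; yaw varies) that carries the V and the clamp post; origin under its centre, z up. Two upright walls, 88 mm long, 14 mm thick, 22 mm high (tops 34 mm above the bench), form a 90 degree V that opens towards its -y. Blue wall on the +x side: its face looks to (-x, -y) at 45 degrees. Bare aluminium wall on the -x side: its face looks to (+x, -y).
- nest_apex (a point): where the two wall faces would meet, on the plate's top, at (-8.5, 24.4) mm of the nest. With the flat home the hub's axis stands at (0, -35) mm of the nest and the hub's x axis points at +45 degrees from the nest's x axis (squarely at the blue wall). With the round rim on both walls the axis stands at (-8.5, -43.5) mm. On the wrong, bare wall the hub's x axis points at +135 degrees.
- hub: loose aluminium disc, 96 mm diameter, 26 mm thick, about 0.35 kg, with one flat (63 mm wide, 36 mm from the axis), lying on the plate in the mouth of the V; it stands 4 mm higher than the walls. Origin at the centre of the underside, z up; its x axis points to the middle of the flat; a red stripe on the top runs along the flat. It slides and turns freely on the plate.
- hub_boss (a point): centre of the top of the hub's knurled dark steel boss: round, 40 mm in diameter, 35 mm high (from 26 to 61 mm above the hub's underside), on the hub's axis; to be gripped from above
- hub_flat (a point): middle of the hub's flat face, half way up (36 mm from the axis, 13 mm above the underside)
- nest_home (a point): the point on the blue wall's face, 25 mm above the bench, where the middle of the flat (hub_flat) lies when the hub is home
- clamp_hinge (a point): centre of the clamp arm's hinge pin, on top of the steel post behind the V, 100 mm above the bench at (0, 85) mm of the nest; the pin is parallel to the nest's x axis
- clamp_grip (a point): middle of the red handle of the clamp arm, on the arm's centre line, 170 mm from the hinge. The handle is round, 26 mm in diameter, from 132 to 206 mm from the hinge. Nearer the hinge the steel arm is 23 mm wide; 120 mm from the hinge a rubber foot, 20 mm wide, stands out 27 mm on the side that faces the hub when the arm is down
- clamp_arm (a joint): clamp arm angle in rad: 0 = open, leaning 30 degrees past upright, away from the V (to the nest's +y). It grows as the handle swings over to the nest's -y: upright at 0.52, beyond which it falls by its own weight (0.35 kg, lightly damped, no spring or latch); foot on the boss at 2.09, arm level 100 mm above the bench; with nothing below it goes to 2.35
- tape: roll of blue tape, 92 mm diameter, 24 mm high, lying flat to the right of the work; origin under its centre
- driver: screwdriver with yellow handle, 189 mm long, lying to the left of the work; origin under its middle, along its y axis, handle at +y
- cutters: side cutters with blue handles, 140 mm long, lying on the left, near the robot; origin under its middle, along its y axis, handles at +y
There are look-alikes about, which are no part of the job. Of the things shaped like the hub, the aluminium one is meant.

How it is judged:
On the way, in this order (a step that is already met when the one before it is completed fails the run):
1. with the clamp still open, the hub is rolled until its flat lies home on the blue wall (horizontal distance between hub_flat and nest_home below 0.004 m and angle between the x axis of hub and the x axis of nest, either way round between 0.715 and 0.855 rad and value of joint clamp_arm below 0.6 rad and angle between hub's own z axis and vertical below 0.05 rad), for 0.2 s.
2. the clamp arm is swung over centre and its foot rests on the boss (value of joint clamp_arm between 2.03 and 2.16 rad), for 0.2 s.
At the end, for the whole second after the job is handed in: The hub lies flat in the nest at rest, the middle of its flat within 4 mm of its home on the blue wall and its axis within 4 mm of the home place, flat and wall parallel within 4 degrees; the clamp arm is down with its foot on the boss (angle 2.03 to 2.16) (all of step 2 and horizontal distance between hub_flat and nest_home below 0.004 m and angle between the x axis of hub and the x axis of nest, either way round between 0.715 and 0.855 rad and x of hub in the frame of nest between -0.004 and 0.004 m and y of hub in the frame of nest between -0.039 and -0.031 m and angle between hub's own z axis and vertical below 0.05 rad and linear speed of hub below 0.01 m/s); the robot touches nothing.
It fails at once if the hub is lifted off the plate or tipped (height (world z) of hub above 0.022 m or angle between hub's own z axis and vertical above 0.25 rad).
It fails at once if the tape roll, the screwdriver or the cutters are moved more than 3 cm (distance of any of tape, driver, cutters from where it was at the start of the episode above 0.03 m).
It also fails if it takes over 72 s, if anything falls off the work surface, if the arm or the gripper's body presses on something with over 40 N, if the wrist force passes 120 N, or if a joint passes its speed limit or range.

## Working session

There is one attempt and no reset: what is moved stays moved. The work goes in short steps, Python scripts to look and compute and a tool call to move; the robot and the scene stay as the last step left them, time stands still between calls to the robot, and variables do not carry over. Pictures are saved under pics/ and viewed, at most 10 in all, crops included, and the job is handed in when it is done.

Besides the shell and the picture viewer there is one more tool, called after "Request:" as name([rows], argument=value, ...), one row to a line, values as JSON. jog_arm: Moves the arm, as the interface text tells. Its arguments: {"type":"object","properties":{"targets":{"type":"array"}},"required":["targets"]}

```bash
mkdir -p pics; cat > h.py <<'E'
from plant import *
import numpy as np, cv2
from scipy.spatial.transform import Rotation as R
def cam(n):
    p=camera_params(n); f=240/np.tan(np.radians(p["fovy"])/2)
    return f,p["cx"],p["cy"],cv2.Rodrigues(np.array(p["rvec"],float))[0],np.array(p["tvec"],float)
def cloud(n,d):
    f,cx,cy,Rm,t=cam(n); v,u=np.mgrid[0:480,0:640]
    c=np.stack([(u-cx)/f*d,(v-cy)/f*d,d],-1)
    return (c-t)@Rm
def save(n,im): cv2.imwrite("pics/"+n,im[...,::-1])
E
python3 - <<'E'
from h import *
ims=[]
for n in("top","side"):
    im,d=grab_frame(n); save(n+"0.png",im); np.savez(n+"0.npz",im=im,d=d); print(camera_params(n))
print(state())
E
```

```text
{'fovy': 49.72236309085116, 'cx': 322.0456078241667, 'cy': 240.4826210143504, 'rvec': array([ 2.15132846, -2.18593038,  0.10916851]), 'tvec': array([0.07607003, 0.50865365, 1.42817119])}
{'fovy': 47.93151531189007, 'cx': 332.5507758538382, 'cy': 238.4774031921951, 'rvec': array([ 2.07627351, -0.40931049,  0.2531948 ]), 'tvec': array([-0.43307774,  0.26061603,  1.01021572])}
{'time': 0.1, 'joint_pos': array([ 1.00501313e+00,  5.32793316e-02,  1.61420094e+00,  7.74057564e-06,
        1.47599463e+00, -1.18987724e-01]), 'joint_vel': array([ 0.00091386, -0.00057641, -0.00297659, -0.00077966,  0.00141217,
        0.00115222]), 'joint_efforts': array([ 4.48135752e-04, -3.94898736e+01, -3.71364605e+01, -6.46704484e-05,
        3.83991748e-03,  1.51733627e-05]), 'tool_pos': array([0.26972589, 0.5631585 , 0.23016666]), 'tool_rot': array([-3.19597829e-04,  2.21544461e-01,  9.75149817e-01, -8.85206009e-04]), 'contact_force': array([ 0.36887894,  0.15169839, -0.18574868]), 'ft_torque': array([ 0.02337671, -0.03913983,  0.02173922]), 'grasp_force': 0.0, 'gripper_width': 0.9963799596091276}
```

View pics/top0.png

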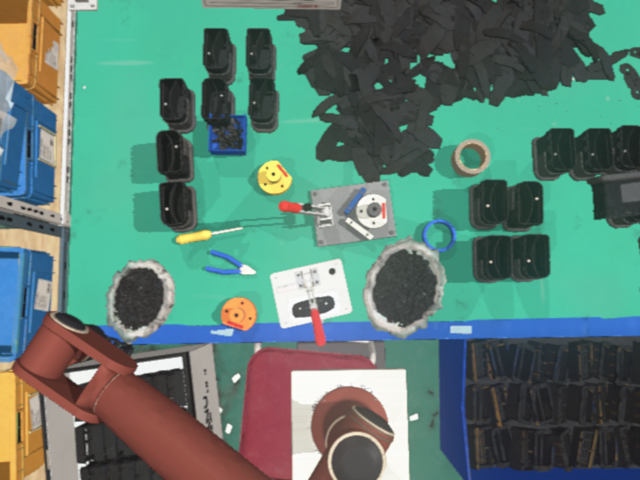

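View pics/side0.png

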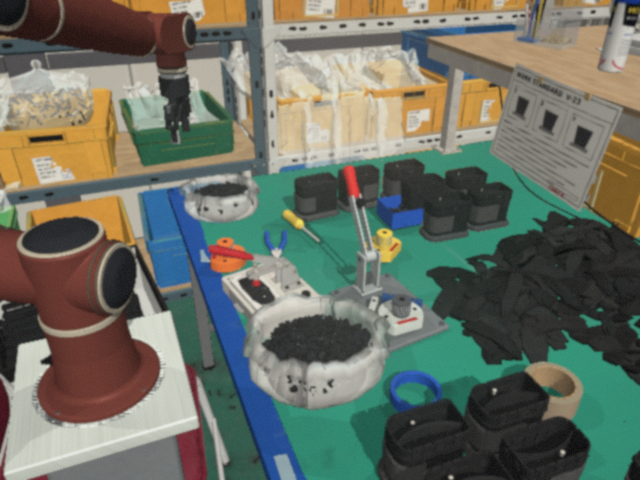

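Top view: the things like the hub are the yellow disc (274,177), the orange disc (238,314) and the aluminium disc with dark boss (371,208). The clamps are the red handle at (290,207), on the grey nest, and a decoy at (318,325) on a white plate. I choose the aluminium hub and the clamp at (290,207), and check them in a crop.

```bash
cat > m.py <<'E'
from h import *
from scipy.optimize import minimize
def nestfit(im,d):
    P=cloud("top",d); x,y,z=P[...,0],P[...,1],P[...,2]
    return P
E
python3 - <<'E'
from h import *
D=np.load("top0.npz");im,d=D["im"],D["d"];P=cloud("top",d)
c=cv2.resize(im[165:260,265:410],None,fx=5.5,fy=5.5,interpolation=cv2.INTER_CUBIC); save("crop0.png",c)
for n,(u,v) in dict(boss=(371,208),plateTL=(316,192),pBR=(388,236),hub=(383,214),handle=(290,207),bench=(330,170),bowl=(403,245),yellow=(274,177)).items(): print(n,P[v,u].round(4))
# plate mask
x,y,z=P[...,0],P[...,1],P[...,2]
sub=np.zeros_like(z,bool); sub[170:260,300:405]=1
hsv=cv2.cvtColor(im,cv2.COLOR_RGB2HSV)
m=sub&(abs(z-.012)<.005)&(hsv[...,1]<70)
m=cv2.morphologyEx(m.astype(np.uint8),cv2.MORPH_OPEN,np.ones((3,3)))
n,l,st,_=cv2.connectedComponentsWithStats(m);k=1+st[1:,4].argmax();m=l==k
r=cv2.minAreaRect(P[m][:,:2].astype(np.float32)*1000);print(r,cv2.boxPoints(r))
E
```

```text
boss [ 0.5917 -0.067   0.0756]
plateTL [0.6507 0.083  0.0135]
pBR [ 0.5206 -0.1188  0.0158]
hub [ 0.5805 -0.1039  0.0366]
handle [0.5647 0.1417 0.2726]
bench [ 0.7177  0.0416 -0.0016]
bowl [ 0.4845 -0.1434  0.1244]
yellow [0.6853 0.1984 0.0616]
((583.6217041015625, 26.380779266357422), (169.92391967773438, 119.03956604003906), 1.3865149021148682) [[497.24445   83.82732 ]
 [500.12482  -35.177395]
 [669.99896  -31.065758]
 [667.1186    87.93895 ]]
```

View pics/crop0.png

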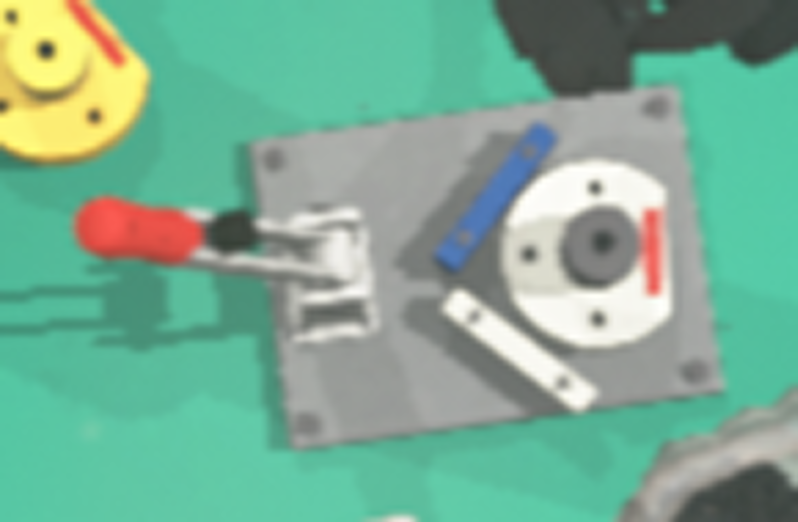

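The crop shows the aluminium hub with its boss at crop (600,245). The red stripe at (653,250) faces the mouth, the blue wall is above and the bare wall below. The clamp is open with its handle at (135,230).

```bash
cat >> h.py <<'E'
def px2w(uv,z,n="top"):
    f,cx,cy,Rm,t=cam(n); uv=np.atleast_2d(uv).astype(float)
    r=np.c_[(uv[:,0]-cx)/f,(uv[:,1]-cy)/f,np.ones(len(uv))]@Rm; o=-Rm.T@t
    return o+r*((z-o[2])/r[:,2])[:,None]
NEST=None
E
python3 - <<'E'
from h import *
cr=lambda a:(np.array(a,float)+.5)/5.5+np.array([265,165])-.5
c=px2w(cr([(250,143),(680,88),(722,388),(292,447)]),.012)[:,:2]
print(c.round(4),[np.linalg.norm(c[i]-c[i-1]).round(4) for i in range(4)])
m=c.mean(0); y=(c[0]+c[3]-c[1]-c[2]); yaw=np.arctan2(-y[0],y[1]); x=(c[0]+c[1]-c[2]-c[3]);yaw2=np.arctan2(x[1],x[0])
print(m,np.degrees([yaw,yaw2]))
yaw=(yaw+yaw2)/2;Rz=np.array([[np.cos(yaw),-np.sin(yaw)],[np.sin(yaw),np.cos(yaw)]])
inn=lambda p:(p-m)@Rz
b=px2w(cr([(600,246)]),.073)[0,:2]; s=px2w(cr([(648,210),(660,210),(647,295),(659,295)]),.038)[:,:2]
hd=px2w(cr([(653,252)]),.038)[0,:2]-b
t=s[2:].mean(0)-s[:2].mean(0); n=np.array([t[1],-t[0]]); n*=np.sign(n@hd)
print("boss",b,inn(b)*1000,"hub x world deg",np.degrees(np.arctan2(n[1],n[0])),np.degrees(np.arctan2(hd[1],hd[0])),np.linalg.norm(hd))
# depth-based boss and hub
D=np.load("top0.npz");P=cloud("top",D["d"]);z=P[...,2]
q=np.zeros_like(z,bool);q[195:225,355:390]=1
B=P[q&(z>.065)&(z<.085)];print(B.mean(0),inn(B[:,:2].mean(0))*1000,len(B))
# wall tops and blue
for nm,pts in dict(blue=[(537,122),(556,135),(457,272),(435,258)],bare=[(460,290),(598,392),(580,412),(440,303)]).items():
    print(nm,(inn(px2w(cr(pts),.034)[:,:2])*1000).round(1))
for n_,p in dict(home=(0,-35),vee=(-8.5,-43.5),hinge=(0,85)).items():print(n_,m+Rz@np.array(p)/1000)
E
```

```text
[[ 0.6553  0.1   ]
 [ 0.6808 -0.1245]
 [ 0.5231 -0.1417]
 [ 0.4961  0.0805]] [np.float64(0.1604), np.float64(0.226), np.float64(0.1586), np.float64(0.2238)]
[ 0.58883588 -0.02141241] [6.69744659 6.58667486]
boss [ 0.58832141 -0.07449699] [ -6.65111531 -52.66877085] hub x world deg -92.26363644464182 -85.9976791622042 0.030519600621793687
[ 0.58949297 -0.07659244  0.07341682] [ -5.72978742 -54.88566488] 170
blue [[ 67.1 -34.4]
 [ 59.1 -43.1]
 [ -4.5  16.9]
 [  4.1  27. ]]
bare [[-13.9  16.6]
 [-75.  -45.7]
 [-83.9 -35.2]
 [-19.2  27.6]]
home [ 0.5928842 -0.0561775]
vee [ 0.58542441 -0.06560361]
hinge [0.57900424 0.06301708]
```

```bash
cat >> h.py <<'E'
def units(xyz,yaw,base=None):
    "tool-down target: TCP xyz, tool y at world angle yaw (deg); prints units in present tool axes"
    s=state(); q=s["tool_rot"]; p=s["tool_pos"]
    R0=R.from_quat([q[1],q[2],q[3],q[0]])
    a=np.radians(yaw); yv=np.array([np.cos(a),np.sin(a),0]); zv=np.array([0,0,-1.]); R1=R.from_matrix(np.c_[np.cross(yv,zv),yv,zv])
    sh=R0.inv().apply(np.array(xyz)-p)/.025; rv=np.degrees((R0.inv()*R1).as_rotvec())/8
    print("shift",sh.round(2),"turn",rv.round(2))
E
python3 -c "
from h import *
units([.5888,-.0757,.33],-45)"
```

```text
shift [-22.55 -17.54  -3.97] turn [-1.000e-02  1.000e-02  1.368e+01]
```

Request:
jog_arm([
  [[0, 0, -2], [0, 0, 1], 100],
  [[-2, -1.5, -4], [0, 0, 2.3], 100],
  [[-22.5, -17.5, -4], [0, 0, 13.7], 100],
  [[-22.5, -17.5, -4], [0, 0, 13.7], 100],
  [[-22.5, -17.5, -4], [0, 0, 13.7], 100],
  [[-22.5, -17.5, -4], [0, 0, 13.7], 100],
  [[-22.5, -17.5, -4], [0, 0, 13.7], 100],
  [[-22.5, -17.5, -4], [0, 0, 13.7], 100],
])

```text
time: 1.1
tool_pos: [0.4599, 0.1828, 0.3262]
tool_rot: [-0.0, 0.813, 0.582, -0.0]
contact_force: [1.4, 1.5, 0.6]
gripper_width: 1.002
grasp_force: 0.0
```

```bash
python3 -c "
from h import *
units([.5888,-.0757,.33],-45)"
```

```text
shift [-8.12  8.21 -0.15] turn [-0.    0.    3.27]
```

Request:
jog_arm([
  [[-8, 8, 0], [0, 0, 3.2], 100],
  [[-8, 8, 0], [0, 0, 3.2], 100],
  [[-8, 8, 0], [0, 0, 3.2], 100],
  [[-8, 8, 0], [0, 0, 3.2], 100],
  [[-8, 8, 0], [0, 0, 3.2], 100],
  [[-8, 8, 0], [0, 0, 3.2], 100],
  [[-8, 8, 0], [0, 0, 3.2], 100],
])

```text
time: 1.98
tool_pos: [0.5857, -0.0678, 0.3261]
tool_rot: [-0.0, 0.921, 0.39, -0.0]
contact_force: [-0.2, 0.4, 0.2]
gripper_width: 1.0
grasp_force: 0.0
```

```bash
python3 -c "
from h import *
units([.5888,-.0757,.12],-45)
im,d=grab_frame('side');a=im[200:420,240:520];save('s1.png',cv2.resize(a,None,fx=2.7,fy=2.7,interpolation=cv2.INTER_CUBIC))
im,d=grab_frame('top');P=cloud('top',d);print(P[230:250:6,385:440:9,2].round(3))"
```

```text
shift [-0.14  0.32  8.24] turn [-0.01  0.    0.12]
[[ 0.644  0.639  0.636  0.639  0.637  0.005  0.004]
 [ 0.641  0.637  0.631  0.635 -0.002 -0.003 -0.   ]
 [ 0.642  0.64   0.627  0.634  0.113  0.003  0.01 ]
 [ 0.645  0.641  0.629  0.624  0.124  0.112  0.005]]
```

View pics/s1.png

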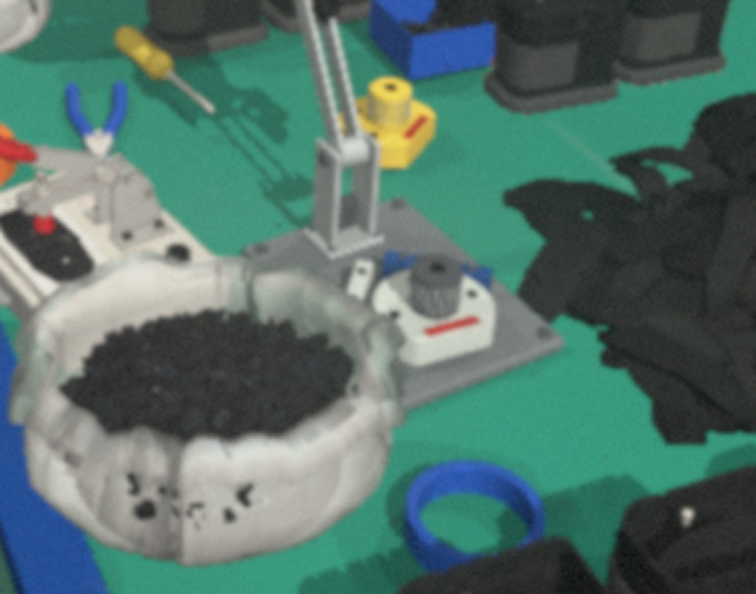

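The side crop shows the hub with its boss top at crop (437,268) and its red stripe running (427,332)–(478,319). The bowl is well clear. I cross-check the boss and stripe with this camera.

```bash
python3 -c "
from h import *
cr=lambda a:(np.array(a,float)+.5)/2.7+np.array([240,200])-.5
b=px2w(cr([(437,268)]),.073,'side');s=px2w(cr([(427,332),(478,319)]),.038,'side')
print(b,s,s.mean(0)-b); t=s[0]-s[1]; print(np.degrees(np.arctan2(t[1],t[0])))
D=np.load('top0.npz');im=D['im'].astype(int);m=(im[...,0]-im[...,1:].max(-1)>70);m[:,:378]=0;m[:,392:]=0;m[:190]=0;m[230:]=0
v,u=np.nonzero(m);q=px2w(np.c_[u,v],.038)[:,:2];c=q.mean(0);w,V=np.linalg.eigh(np.cov(q.T));print(len(q),c,np.sqrt(w),np.degrees(np.arctan2(V[1,1],V[0,1])))
units([.5888,-.0757,.043],-45)
"
```

```text
[[ 0.5905099  -0.07700968  0.073     ]] [[ 0.56969941 -0.10469786  0.038     ]
 [ 0.61354534 -0.10557318  0.038     ]] [[ 0.00111247 -0.02812584 -0.035     ]]
178.85632877942797
43 [ 0.59228951 -0.10429742] [0.00221769 0.01229521] 179.76511331985242
shift [-0.16  0.33 11.34] turn [-0.   -0.    0.13]
```

Request:
jog_arm([
  [[-0.15, 0.37, 1], [0, 0, 0.12], 100],
  [[-0.15, 0.37, 3], [0, 0, 0.12], 100],
  [[-0.15, 0.37, 5.5], [0, 0, 0.12], 100],
  [[-0.15, 0.37, 8], [0, 0, 0.12], 100],
  [[-0.15, 0.37, 9.5], [0, 0, 0.12], 100],
  [[-0.15, 0.37, 9.5], [0, 0, 0.12], 100],
])

```text
time: 2.82
tool_pos: [0.5869, -0.0756, 0.0853]
tool_rot: [-0.002, 0.924, 0.383, -0.003]
contact_force: [-0.6, 1.5, 0.6]
gripper_width: 1.0
grasp_force: 0.0
```

```bash
python3 -c "
from h import *
units([.5896,-.0763,.043],-45)"
```

```text
shift [0.06 0.11 1.69] turn [-0.05  0.03  0.01]
```

Request:
jog_arm([
  [[0.05, 0.1, 0.8], [0, 0, 0], 100],
  [[0.05, 0.1, 1.65], [0, 0, 0], 100],
  [[0.05, 0.1, 1.65], [0, 0, 0], 100],
])

```text
time: 3.2
tool_pos: [0.5914, -0.078, 0.0459]
tool_rot: [-0.001, 0.924, 0.383, -0.001]
contact_force: [-0.6, -0.0, 0.2]
gripper_width: 0.996
grasp_force: 0.0
```

Request:
jog_arm([
  [[0, 0, 0], [0, 0, 0], 60],
  [[0, 0, 0], [0, 0, 0], 40],
  [[0, 0, 0], [0, 0, 0], 30],
  [[0, 0, 0], [0, 0, 0], 30],
  [[0, 0, 0], [0, 0, 0], 30],
])

```text
time: 3.82
tool_pos: [0.5935, -0.0785, 0.0491]
tool_rot: [0.0, 0.924, 0.383, 0.001]
contact_force: [-1.0, 0.7, 6.1]
gripper_width: 0.452
grasp_force: 61.4
```

Request:
jog_arm([
  [[0, 0, -0.08], [0, 0, -0.5], 30],
  [[0, 0, -0.08], [0, 0, -1.7], 30],
  [[0, 0, -0.08], [0, 0, -2.9], 30],
  [[0, 0, -0.08], [0, 0, -4.1], 30],
  [[0, 0, -0.08], [0, 0, -5.3], 30],
  [[0, 0, -0.08], [0, 0, -6.5], 30],
  [[0, 0, -0.08], [0, 0, -7.7], 30],
  [[0, 0, -0.08], [0, 0, -9], 30],
])

```text
time: 4.82
tool_pos: [0.5924, -0.0785, 0.0491]
tool_rot: [-0.0, 0.52, 0.854, -0.0]
contact_force: [0.1, 0.0, -0.8]
gripper_width: 0.45
grasp_force: 60.6
```

Request:
jog_arm([
  [[0, 0, 0], [0, 0, -1.2], 30],
  [[0, 0, 0], [0, 0, -2.4], 30],
  [[0, 0, 0], [0, 0, -3.6], 30],
  [[0, 0, 0], [0, 0, -4.8], 30],
  [[0, 0, 0], [0, 0, -6], 30],
  [[0, 0, 0], [0, 0, -7.2], 30],
  [[0, 0, 0], [0, 0, -8.7], 30],
  [[0, 0, 0], [0, 0, -8.7], 30],
])

```text
time: 5.82
tool_pos: [0.5922, -0.0785, 0.0491]
tool_rot: [-0.0, -0.057, 0.998, -0.0]
contact_force: [-0.3, 0.0, -2.2]
gripper_width: 0.452
grasp_force: 60.6
```

```bash
python3 -c "
from h import *
units([.5929,-.0562,.048],97)
s=state();print(s['tool_pos'],s['contact_force'],s['ft_torque'],s['gripper_width'])
im,d=grab_frame('side');a=im[230:390,320:520];save('s2.png',cv2.resize(a,None,fx=3.5,fy=3.5,interpolation=cv2.INTER_CUBIC))"
```

```text
shift [-0.13  0.88  0.04] turn [-0.   -0.01 -0.06]
[ 0.59218667 -0.07848733  0.04908788] [-0.34672619  0.04506184 -2.19306734] [-0.13304443  0.02336127 -0.09556643] 0.45159715384933824
```

View pics/s2.png

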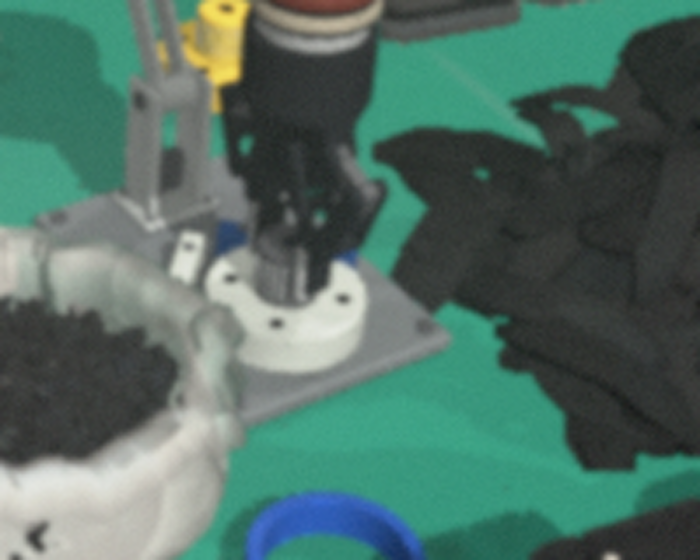

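The side crop shows the hub flat on the plate, turned so that the stripe is hidden behind the gripper towards the blue wall. Now I push it home.

Request:
jog_arm([
  [[-0.05, 0.3, 0], [0, 0, -0.05], 30],
  [[-0.1, 0.6, 0], [0, 0, -0.05], 30],
  [[-0.12, 0.75, 0], [0, 0, -0.05], 30],
  [[-0.12, 0.75, 0], [0, 0, -0.05], 30],
])

```text
time: 6.38
tool_pos: [0.5932, -0.0605, 0.0494]
tool_rot: [-0.0, -0.061, 0.998, -0.002]
contact_force: [-0.9, -5.2, -4.7]
gripper_width: 0.447
grasp_force: 60.9
```

Request:
jog_arm([
  [[0, 0.04, 0], [0, 0, 0], 30],
  [[0, 0.08, 0], [0, 0, 0], 30],
  [[0, 0.08, 0], [0, 0, 0], 30],
])

```text
time: 6.75
tool_pos: [0.5933, -0.0603, 0.0495]
tool_rot: [-0.0, -0.061, 0.998, -0.003]
contact_force: [-0.3, -10.0, -5.9]
gripper_width: 0.444
grasp_force: 60.9
```

Request:
jog_arm([
  [[0, 0, 0], [0, 0, 0], 60],
  [[0, 0, 0], [0, 0, 0], 60],
  [[0, 0, 0], [0, 0, 0], 60],
  [[0, 0.2, 0], [0, 0, 0], 60],
  [[0, 0.35, 0], [0, 0, 0], 60],
  [[0, 0.5, 0], [0, 0, 0], 60],
  [[0, 0.5, 0], [0, 0, 0], 60],
])

```text
time: 7.62
tool_pos: [0.5934, -0.0526, 0.0525]
tool_rot: [0.001, -0.061, 0.998, -0.008]
contact_force: [-2.7, -25.0, 5.2]
gripper_width: 0.599
grasp_force: 12.2
```

Request:
jog_arm([
  [[0.2, 0, 0], [0, 0, 0], 60],
  [[0.2, 0, 0], [0, 0, 0], 60],
  [[-0.2, 0, 0], [0, 0, 0], 60],
  [[-0.2, 0, 0], [0, 0, 0], 60],
  [[0, 0, 0], [0, 0, 0], 60],
  [[0, 0.15, 0], [0, 0, 0], 60],
  [[0, 0.15, 0], [0, 0, 0], 60],
])

```text
time: 8.5
tool_pos: [0.5986, -0.0491, 0.0562]
tool_rot: [0.008, -0.062, 0.998, -0.009]
contact_force: [8.2, -22.2, 7.5]
gripper_width: 0.603
grasp_force: 12.1
```

Request:
jog_arm([
  [[0, -0.4, 0], [0, 0, 0], 65],
  [[0, -0.4, 0], [0, 0, 0], 80],
  [[0, -0.4, 0], [0, 0, 0], 100],
  [[0, -0.4, 0], [0, 0, 0], 100],
  [[0, -0.4, 0], [0, 0, 0], 100],
])

```text
time: 9.12
tool_pos: [0.5922, -0.0507, 0.0495]
tool_rot: [-0.0, -0.061, 0.998, 0.0]
contact_force: [0.1, -0.7, 0.3]
gripper_width: 1.003
grasp_force: 0.0
```

Request:
jog_arm([
  [[0, 0, -1], [0, 0, 0], 100],
  [[0, 0, -3], [0, 0, 0], 100],
  [[2, -2, -5], [0, 0, 0], 100],
  [[5, -3, -6], [0, 0, 0], 100],
  [[7, -3, -6], [0, 0, 0], 100],
  [[7, -3, -6], [0, 0, 0], 100],
])

```text
time: 9.88
tool_pos: [0.4261, -0.1475, 0.2005]
tool_rot: [0.001, -0.06, 0.998, -0.0]
contact_force: [0.2, 0.2, 0.6]
gripper_width: 1.0
grasp_force: 0.0
```

```bash
python3 -c "
from h import *
im,d=grab_frame('top');np.savez('top1.npz',im=im,d=d);save('t2.png',cv2.resize(im[165:260,265:410],None,fx=5.5,fy=5.5,interpolation=cv2.INTER_CUBIC))"
```

```text
(no output)
```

View pics/t2.png

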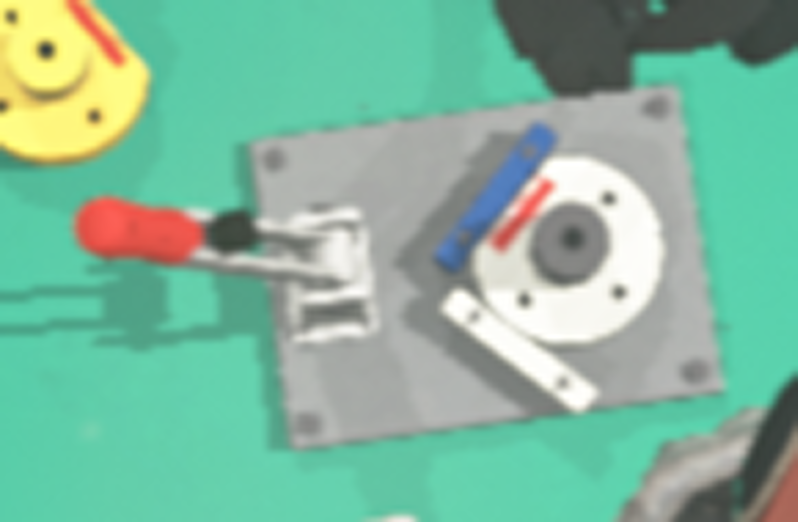

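The top crop shows the flat against the blue wall, with the stripe at (498,243)–(548,185), the boss at (571,240) and the rim near the bare wall. I check the angle numerically.

```bash
cat > chk.py <<'E'
from h import *
def chk(im,d):
    I=cv2.resize(im,None,fx=4,fy=4,interpolation=cv2.INTER_CUBIC).astype(int)
    def pca(m,z,box):
        k=np.zeros_like(m);k[box[1]*4:box[3]*4,box[0]*4:box[2]*4]=1
        v,u=np.nonzero(m&k);q=px2w(np.c_[(u+.5)/4-.5,(v+.5)/4-.5],z)[:,:2];w,V=np.linalg.eigh(np.cov(q.T))
        return len(q),q.mean(0).round(4),np.degrees(np.arctan2(V[1,1],V[0,1])).round(2)%180,np.sqrt(w).round(4)
    r,g,b=I[...,0],I[...,1],I[...,2]
    s=pca((r-g>60)&(r-b>50),.038,(350,193,370,215)); w=pca((b-r>55)&(b-g>25),.034,(340,185,368,216))
    k=pca((r<130)&(g<130)&(b<130)&(abs(r-b)<30),.073,(358,198,380,219))
    print("stripe",s,"\nblue",w,"\nboss",k)
    P=cloud("top",d);q=np.zeros(d.shape,bool);q[195:225,350:390]=1;z=P[...,2];B=P[q&(z>.065)&(z<.085)];print("boss depth",B.mean(0),len(B))
    m=np.array([.58884,-.02141]);a=np.radians(6.65);c=(k[1]-m);print("nest boss",(c[0]*np.cos(a)+c[1]*np.sin(a))*1e3,(c[1]*np.cos(a)-c[0]*np.sin(a))*1e3)
    n=s[1]-k[1];print("axis->stripe",np.linalg.norm(n),np.degrees(np.arctan2(n[1],n[0])))
E
python3 -c "
from chk import *
D=np.load('top1.npz');chk(D['im'],D['d'])"
```

```text
stripe (706, array([ 0.6109, -0.0389]), np.float64(139.58), array([0.0024, 0.0123])) 
blue (1911, array([ 0.6231, -0.0268]), np.float64(140.79), array([0.0037, 0.0244])) 
boss (991, array([ 0.5861, -0.0571]), np.float64(149.49), array([0.0077, 0.0103]))
boss depth [ 0.59118733 -0.0617882   0.07336267] 173
nest boss -6.854609842864939 -35.13257781464519
axis->stripe 0.0307616644543172 36.27386422370123
```

```bash
cat > fit.py <<'E'
from h import *
from scipy.optimize import least_squares
def fit(im,tag):
    f,cx,cy,Rm,t=cam("top"); 
    g=im[...,1].astype(np.float32); g=cv2.resize(g,None,fx=4,fy=4,interpolation=cv2.INTER_CUBIC)
    c0=px2w([(369,209.5)],.038)[0]  # rough
    for _ in range(3):
        pts=[]
        for a in np.radians(np.arange(-130,-15,3)):   # world directions away from the walls
            r=np.arange(.038,.060,.0003); p=np.c_[c0[0]+r*np.cos(a),c0[1]+r*np.sin(a),np.full(len(r),.038)]
            c=p@Rm.T+t; u=c[:,0]/c[:,2]*f+cx; v=c[:,1]/c[:,2]*f+cy
            I=cv2.remap(im.astype(np.float32).mean(-1),u.astype(np.float32)[None],v.astype(np.float32)[None],cv2.INTER_CUBIC)[0]
            k=np.gradient(cv2.GaussianBlur(I[None],(9,1),0)[0]).argmin(); pts.append(p[k,:2])
        pts=np.array(pts); s=least_squares(lambda q:np.hypot(*(pts-q[:2]).T)-q[2],[*c0[:2],.048],loss="soft_l1",f_scale=.0005)
        c0=np.array([*s.x[:2],.038])
    print(tag,"centre",s.x.round(4),"rms",np.sqrt(np.mean(s.fun**2)))
    return s.x
E
python3 -c "
from fit import *
f,cx,cy,Rm,t=cam('top');print('cam',-Rm.T@t)
c=fit(np.load('top1.npz')['im'],'now')
m=np.array([.58884,-.02141]);a=np.radians(6.65);Rz=np.array([[np.cos(a),-np.sin(a)],[np.sin(a),np.cos(a)]]);print('nest',(c[:2]-m)@Rz*1e3)
"
```

```text
cam [0.36220103 0.0675466  1.47256104]
now centre [ 0.5927 -0.0623  0.0475] rms 0.0003881154001295199
nest [ -0.93703817 -41.0207734 ]
```

```bash
python3 -c "
from h import *
units([.599,-.112,.20],6.65)"
```

```text
shift [-7.08  0.6   0.03] turn [-1.000e-02  1.000e-02  1.128e+01]
```

Request:
jog_arm([
  [[-7.05, 0.6, 0], [0, 0, 11.25], 30],
  [[-7.05, 0.6, 0], [0, 0, 11.25], 30],
  [[-7.05, 0.6, 0], [0, 0, 11.25], 30],
  [[-7.05, 0.6, 0], [0, 0, 11.25], 30],
  [[-7.05, 0.6, 0], [0, 0, 11.25], 30],
  [[-7.05, 0.6, 0], [0, 0, 11.25], 30],
  [[-7.05, 0.6, 0], [0, 0, 11.25], 30],
  [[-7.05, 0.6, 0], [0, 0, 11.25], 30],
])

```text
time: 10.92
tool_pos: [0.6015, -0.1099, 0.1992]
tool_rot: [-0.0, 0.638, 0.77, 0.0]
contact_force: [-0.1, 0.2, 0.1]
gripper_width: 0.3
grasp_force: 0.0
```

```bash
python3 -c "
from h import *
units([.599,-.115,.05],6.65);print(state()['gripper_width'])"
```

```text
shift [-0.18 -0.13  5.97] turn [-0.   -0.    0.51]
0.3003165332652114
```

Request:
jog_arm([
  [[-0.2, -0.13, 2], [0, 0, 0.5], 30],
  [[-0.2, -0.13, 4], [0, 0, 0.5], 30],
  [[-0.2, -0.13, 5.6], [0, 0, 0.5], 30],
  [[-0.2, -0.13, 5.95], [0, 0, 0.5], 30],
  [[-0.2, -0.13, 5.95], [0, 0, 0.5], 30],
])

```text
time: 11.55
tool_pos: [0.5993, -0.1159, 0.0512]
tool_rot: [-0.0, 0.662, 0.749, 0.0]
contact_force: [0.3, -0.2, 0.5]
gripper_width: 0.299
grasp_force: 0.0
```

```bash
python3 -c "
from h import *
units([.599,-.115,.05],6.65);units([.5959,-.0824,.05],6.65);print(state()['contact_force'])"
```

```text
shift [ 0.04 -0.01  0.05] turn [-0.   -0.    0.05]
shift [1.35 0.03 0.05] turn [-0.   -0.    0.05]
[ 0.273085   -0.20023642  0.51955016]
```

Request:
jog_arm([
  [[0.4, 0, 0], [0, 0, 0.05], 30],
  [[0.7, 0, 0], [0, 0, 0.05], 30],
  [[0.9, 0, 0], [0, 0, 0.05], 30],
  [[1.0, 0, 0], [0, 0, 0.05], 30],
  [[1.1, 0, 0], [0, 0, 0.05], 30],
  [[1.1, 0, 0], [0, 0, 0.05], 30],
])

```text
time: 12.3
tool_pos: [0.5957, -0.089, 0.0512]
tool_rot: [0.0, 0.665, 0.747, 0.0]
contact_force: [0.8, -0.8, -0.0]
gripper_width: 0.298
grasp_force: 0.4
```

Request:
jog_arm([
  [[0.1, 0, 0], [0, 0, 0], 30],
  [[0.2, 0, 0], [0, 0, 0], 30],
  [[0.2, 0, 0], [0, 0, 0], 30],
])

```text
time: 12.68
tool_pos: [0.5968, -0.0855, 0.0525]
tool_rot: [0.003, 0.665, 0.747, 0.0]
contact_force: [3.6, -5.1, 1.3]
gripper_width: 0.304
grasp_force: 3.5
```

Request:
jog_arm([
  [[0.1, 0, 0], [0, 0, 0], 30],
  [[0.2, 0, 0], [0, 0, 0], 30],
  [[0.2, 0, 0], [0, 0, 0], 30],
])

```text
time: 13.05
tool_pos: [0.597, -0.0842, 0.0535]
tool_rot: [0.006, 0.665, 0.747, -0.002]
contact_force: [3.8, -17.7, 1.0]
gripper_width: 0.299
grasp_force: 7.5
```

Request:
jog_arm([
  [[0.1, 0, 0], [0, 0, 0], 30],
  [[0.2, 0, 0], [0, 0, 0], 30],
  [[0.2, 0, 0], [0, 0, 0], 30],
])

```text
time: 13.42
tool_pos: [0.5971, -0.083, 0.0547]
tool_rot: [0.009, 0.665, 0.747, -0.004]
contact_force: [2.6, -26.8, 3.3]
gripper_width: 0.3
grasp_force: 11.3
```

Request:
jog_arm([
  [[-0.4, 0, 0], [0, 0, 0], 30],
  [[-0.8, 0, 0], [0, 0, 0], 30],
  [[-1.6, 0, 0], [0, 0, 0], 30],
  [[-3, 0, 0], [0, 0, 0], 30],
  [[-4, 0, -2], [0, 0, 0], 30],
  [[-4, 0, -6], [0, 0, 0], 30],
  [[-4, 0, -6], [0, 0, 0], 30],
])

```text
time: 14.3
tool_pos: [0.6061, -0.1745, 0.2046]
tool_rot: [0.002, 0.665, 0.747, 0.001]
contact_force: [-0.0, 0.8, -0.2]
gripper_width: 0.298
grasp_force: 0.0
```

```bash
python3 -c "
from fit import *;from chk import chk
im,d=grab_frame('top');np.savez('top2.npz',im=im,d=d)
c=fit(im,'now');chk(im,d)
m=np.array([.58884,-.02141]);a=np.radians(6.65);Rz=np.array([[np.cos(a),-np.sin(a)],[np.sin(a),np.cos(a)]]);print('nest',(c[:2]-m)@Rz*1e3)
save('t3.png',cv2.resize(im[175:250,335:410],None,fx=8,fy=8,interpolation=cv2.INTER_CUBIC))"
```

```text
now centre [ 0.593  -0.0601  0.0485] rms 0.00048395590427792695
stripe (718, array([ 0.6114, -0.0379]), np.float64(141.12), array([0.0025, 0.0121])) 
blue (1828, array([ 0.6235, -0.0268]), np.float64(140.74), array([0.0036, 0.0244])) 
boss (960, array([ 0.5863, -0.0555]), np.float64(141.62), array([0.008, 0.01 ]))
boss depth [ 0.5923512  -0.06063012  0.07295083] 172
nest boss -6.470669045083393 -33.56650327497637
axis->stripe 0.030655668317621138 35.03795480617838
nest [ -0.31354391 -38.90900423]
```

View pics/t3.png

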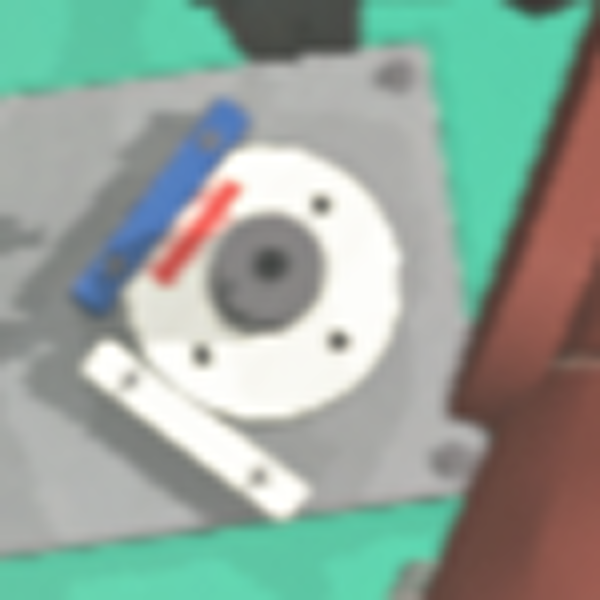

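The crop shows the flat along the blue wall, with the stripe parallel at (155,280)–(235,185) and the rim against the bare wall. I make one more confirming push to see that it does not move any further.

```bash
python3 -c "
from h import *
units([.599,-.112,.05],6.65)"
```

```text
shift [ 2.59 -0.14  6.39] turn [ 0.07  0.04 -0.  ]
```

Request:
jog_arm([
  [[1.5, -0.1, 1], [0, 0, 0], 30],
  [[2.6, -0.1, 3], [0, 0, 0], 30],
  [[2.6, -0.1, 5.2], [0, 0, 0], 30],
  [[2.6, -0.1, 6.3], [0, 0, 0], 30],
  [[3.0, -0.1, 6.35], [0, 0, 0], 30],
  [[3.3, -0.1, 6.35], [0, 0, 0], 30],
  [[3.6, -0.1, 6.35], [0, 0, 0], 30],
  [[3.6, -0.1, 6.35], [0, 0, 0], 30],
])

```text
time: 15.35
tool_pos: [0.5937, -0.0878, 0.044]
tool_rot: [0.004, 0.665, 0.747, -0.002]
contact_force: [0.8, -13.0, -1.1]
gripper_width: 0.301
grasp_force: 5.6
```

Request:
jog_arm([
  [[0.1, 0, 0], [0, 0, 0], 30],
  [[0.2, 0, 0], [0, 0, 0], 30],
  [[0.2, 0, 0], [0, 0, 0], 30],
])

```text
time: 15.72
tool_pos: [0.5938, -0.0868, 0.0451]
tool_rot: [0.007, 0.665, 0.747, -0.004]
contact_force: [-0.5, -24.4, 0.4]
gripper_width: 0.299
grasp_force: 9.8
```

Request:
jog_arm([
  [[0.2, 0, 0], [0, 0, 0], 30],
  [[0.4, 0, 0], [0, 0, 0], 30],
  [[0.4, 0, 0], [0, 0, 0], 30],
])

```text
time: 16.1
tool_pos: [0.5967, -0.0812, 0.0487]
tool_rot: [0.013, 0.665, 0.747, -0.004]
contact_force: [3.8, -35.3, 4.6]
gripper_width: 0.3
grasp_force: 21.1
```

Request:
jog_arm([
  [[-0.5, 0, 0], [0, 0, 0], 30],
  [[-1, 0, 0], [0, 0, 0], 30],
  [[-2, 0, 0], [0, 0, 0], 30],
  [[-3, 0, -1], [0, 0, 0], 30],
  [[-4, 0, -4], [0, 0, 0], 30],
  [[-4, 0, -6], [0, 0, 0], 30],
  [[-4, 0, -6], [0, 0, 0], 30],
])

```text
time: 16.98
tool_pos: [0.6054, -0.1698, 0.1999]
tool_rot: [0.005, 0.665, 0.747, 0.002]
contact_force: [-0.2, -0.1, -1.0]
gripper_width: 0.295
grasp_force: 0.0
```

```bash
python3 -c "
from fit import *;from chk import chk
im,d=grab_frame('top');np.savez('top3.npz',im=im,d=d)
c=fit(im,'now');chk(im,d)
m=np.array([.58884,-.02141]);a=np.radians(6.65);Rz=np.array([[np.cos(a),-np.sin(a)],[np.sin(a),np.cos(a)]]);print('nest',(c[:2]-m)@Rz*1e3)
# wall face edges along profiles, nest coords at z=.034
f,cx,cy,Rm,t=cam('top')
def prof(p0,n,lo,hi):
    r=np.arange(lo,hi,.3); q=np.array(p0)+r[:,None]*np.array(n); w=np.c_[q/1e3@Rz.T+m,np.full(len(r),.034)]@Rm.T+t
    u=w[:,0]/w[:,2]*f+cx;v=w[:,1]/w[:,2]*f+cy
    return r,cv2.remap(im.astype(np.float32),u.astype(np.float32)[None],v.astype(np.float32)[None],cv2.INTER_CUBIC)[0]
s=.7071
for al in (14,17,20,80,84,88,92,96):   # bare wall at distance al from apex
    r,I=prof((-8.5-al*s,24.4-al*s),(s,-s),-7,9); g=np.gradient(cv2.GaussianBlur(I.mean(-1)[:,None],(1,9),0)[:,0]);print('bare',al,r[g.argmin()].round(1),end='; ')
print()
for al in (14,17,20,90,94,96):
    r,I=prof((-8.5+al*s,24.4-al*s),(-s,-s),-7,9); h=I[:,2]-I[:,0];g=np.gradient(cv2.GaussianBlur(h[:,None],(1,9),0)[:,0]);print('blue',al,r[g.argmin()].round(1),end='; ')
"
```

```text
now centre [ 0.5915 -0.0633  0.0477] rms 0.0004388953649725732
stripe (702, array([ 0.6109, -0.0408]), np.float64(137.47), array([0.0024, 0.0121])) 
blue (1947, array([ 0.6231, -0.027 ]), np.float64(140.65), array([0.0038, 0.0242])) 
boss (975, array([ 0.585 , -0.0579]), np.float64(140.38), array([0.008 , 0.0104]))
boss depth [ 0.59057815 -0.06290462  0.07328349] 166
nest boss -8.03985232753505 -35.79981109658862
axis->stripe 0.03103578579639964 33.43405591648467
nest [ -2.19304115 -41.90651181]
bare 14 3.2; bare 17 2.9; bare 20 2.9; bare 80 3.8; bare 84 3.5; bare 88 3.2; bare 92 2.9; bare 96 3.2; 
blue 14 2.3; blue 17 0.8; blue 20 1.7; blue 90 1.4; blue 94 1.7; blue 96 0.8;
```

The last retreat dragged the hub about 3 mm back, because the two fingers wedged on the boss. The stripe is now 3° off. I re-grip the boss from above, turn it square, press it home and let go there.

```bash
python3 -c "
from h import *
units([.594,-.0653,.12],6.65);units([.594,-.0653,.048],6.65)"
```

```text
shift [4.17 0.07 3.05] turn [0.04 0.02 0.  ]
shift [4.18 0.05 5.93] turn [0.04 0.02 0.  ]
```

Request:
jog_arm([
  [[2, 0.05, 0], [0.04, 0, 0], 100],
  [[4.2, 0.05, 0], [0.04, 0, 0], 100],
  [[4.2, 0.05, 1], [0.04, 0, 0], 100],
  [[4.2, 0.05, 3], [0.04, 0, 0], 100],
  [[4.2, 0.05, 5], [0.04, 0, 0], 100],
  [[4.2, 0.05, 5.9], [0.04, 0, 0], 100],
  [[4.2, 0.05, 5.9], [0.04, 0, 0], 100],
  [[4.2, 0.05, 5.9], [0.04, 0, 0], 100],
])

```text
time: 18.02
tool_pos: [0.5913, -0.0639, 0.045]
tool_rot: [-0.002, 0.665, 0.747, -0.002]
contact_force: [-0.2, 0.7, 0.9]
gripper_width: 1.001
grasp_force: 0.0
```

Request:
jog_arm([
  [[0, 0, 0], [0, 0, 0], 60],
  [[0, 0, 0], [0, 0, 0], 40],
  [[0, 0, 0], [0, 0, 0], 40],
  [[0, 0, 0], [0, 0, 0], 40],
  [[0, 0, 0], [0, 0, 0], 40],
])

```text
time: 18.65
tool_pos: [0.5925, -0.0644, 0.0461]
tool_rot: [-0.001, 0.665, 0.747, -0.001]
contact_force: [0.9, 0.7, 5.8]
gripper_width: 0.447
grasp_force: 61.3
```

Request:
jog_arm([
  [[-0.04, 0.04, -0.08], [0, 0, -0.2], 40],
  [[-0.04, 0.08, -0.08], [0, 0, -0.4], 40],
  [[0.08, 0.14, -0.08], [0, 0, -0.4], 40],
  [[0.16, 0.14, -0.08], [0, 0, -0.4], 40],
  [[0.16, 0.14, -0.08], [0, 0, -0.4], 40],
])

```text
time: 19.27
tool_pos: [0.5943, -0.0609, 0.0464]
tool_rot: [-0.001, 0.644, 0.765, -0.003]
contact_force: [-0.0, -6.2, -1.4]
gripper_width: 0.449
grasp_force: 60.7
```

Request:
jog_arm([
  [[0.06, 0, 0], [0, 0, 0], 40],
  [[0.12, 0, 0], [0, 0, 0], 40],
  [[0.12, 0, 0], [0, 0, 0], 40],
])

```text
time: 19.65
tool_pos: [0.5942, -0.0603, 0.047]
tool_rot: [0.001, 0.644, 0.765, -0.005]
contact_force: [-0.1, -13.2, -0.8]
gripper_width: 0.453
grasp_force: 60.7
```

Request:
jog_arm([
  [[0, 0, 0], [0, 0, -0.25], 40],
  [[0, 0, 0], [0, 0, 0.2], 40],
  [[0, 0, 0], [0, 0, 0], 40],
  [[-0.08, 0, 0], [0, 0, 0], 40],
  [[-0.08, 0, 0], [0, 0, 0], 40],
])

```text
time: 20.27
tool_pos: [0.5943, -0.0606, 0.0466]
tool_rot: [-0.001, 0.644, 0.765, -0.003]
contact_force: [-0.7, -8.4, 0.1]
gripper_width: 0.449
grasp_force: 60.7
```

Request:
jog_arm([
  [[0, 0, 0], [0, 0, 0], 60],
  [[0, 0, 0], [0, 0, 0], 80],
  [[0, 0, 0], [0, 0, 0], 100],
  [[0, 0, 0], [0, 0, 0], 100],
  [[0, 0, -2], [0, 0, 0], 100],
  [[0, 0, -4], [0, 0, 0], 100],
  [[-3, 0, -6], [0, 0, 0], 100],
  [[-5, 0, -6], [0, 0, 0], 100],
])

```text
time: 21.28
tool_pos: [0.6162, -0.1709, 0.1984]
tool_rot: [0.001, 0.643, 0.766, -0.001]
contact_force: [0.7, -0.1, 0.9]
gripper_width: 0.999
grasp_force: 0.0
```

```bash
cat > look.py <<'E'
from fit import *;from chk import chk
im,d=grab_frame('top');np.savez('topn.npz',im=im,d=d)
c=fit(im,'now');chk(im,d)
m=np.array([.58884,-.02141]);a=np.radians(6.65);Rz=np.array([[np.cos(a),-np.sin(a)],[np.sin(a),np.cos(a)]]);print('nest',(c[:2]-m)@Rz*1e3,"home about 1.4,-37.9")
print(state()['tool_pos'])
E
python3 look.py
```

```text
now centre [ 0.5941 -0.061   0.0471] rms 0.0004055642923024975
stripe (706, array([ 0.6118, -0.0367]), np.float64(141.27), array([0.0024, 0.0122])) 
blue (1721, array([ 0.6236, -0.0265]), np.float64(140.92), array([0.0035, 0.0246])) 
boss (884, array([ 0.5868, -0.0552]), np.float64(149.07), array([0.0076, 0.0105]))
boss depth [ 0.5927791  -0.06008022  0.07321909] 172
nest boss -5.939291805826455 -33.326423643188036
axis->stripe 0.031100643080167988 36.501441120506286
nest [  0.67499089 -39.98129225] home about 1.4,-37.9
[ 0.61676378 -0.17897659  0.19921317]
```

The hub is seated: stripe and wall are within 0.4°, and the press gave an even reaction from both walls. Next is the clamp.

```bash
python3 -c "
from h import *
units([.5703,.1434,.34],6.65)"
```

```text
shift [12.97  0.32 -5.75] turn [0.   0.06 0.37]
```

Request:
jog_arm([
  [[0, 0, -2.5], [0, 0, 0.37], 100],
  [[0, 0, -5], [0, 0, 0.37], 100],
  [[2, 0.1, -5.7], [0, 0, 0.37], 100],
  [[4.4, 0.2, -5.7], [0, 0, 0.37], 100],
  [[6.8, 0.2, -5.7], [0, 0, 0.37], 100],
  [[9, 0.3, -5.7], [0, 0, 0.37], 100],
  [[11.4, 0.3, -5.7], [0, 0, 0.37], 100],
  [[13, 0.3, -5.7], [0, 0, 0.37], 100],
])

```text
time: 22.32
tool_pos: [0.566, 0.154, 0.3367]
tool_rot: [-0.002, 0.663, 0.749, -0.002]
contact_force: [0.1, -0.6, -0.5]
gripper_width: 0.999
grasp_force: 0.0
```

Request:
jog_arm([
  [[0, 0, 0], [0, 0, 0], 100],
])

```text
time: 22.45
tool_pos: [0.5661, 0.154, 0.3366]
tool_rot: [-0.002, 0.662, 0.75, -0.002]
contact_force: [-0.4, -0.5, -0.3]
gripper_width: 0.996
grasp_force: 0.0
```

```bash
python3 -c "
from h import *
units([.5703,.1434,.34],6.65);units([.5703,.1434,.228],6.65)
im,d=grab_frame('side');a=im[90:290,270:470];save('s3.png',cv2.resize(a,None,fx=3,fy=3,interpolation=cv2.INTER_CUBIC))"
```

```text
shift [-0.44  0.11 -0.14] turn [-0.04 -0.    0.06]
shift [-0.44  0.14  4.34] turn [-0.04 -0.    0.06]
```

View pics/s3.png

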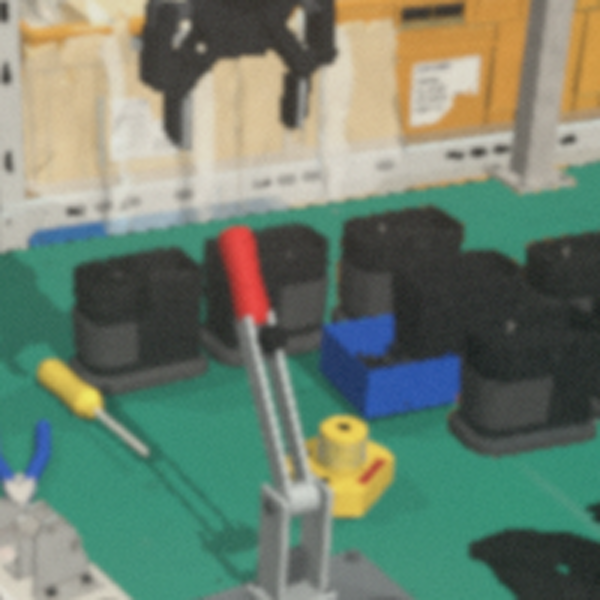

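The side crop shows the open fingers centred at (237,100) over the handle top (237,235). I descend and grip.

Request:
jog_arm([
  [[-0.42, 0.12, 0], [0, 0, 0], 100],
  [[-0.42, 0.12, 1.5], [0, 0, 0], 100],
  [[-0.42, 0.12, 3], [0, 0, 0], 100],
  [[-0.42, 0.12, 4.3], [0, 0, 0], 100],
  [[-0.42, 0.12, 4.3], [0, 0, 0], 100],
])

```text
time: 23.12
tool_pos: [0.5692, 0.1391, 0.2256]
tool_rot: [-0.004, 0.664, 0.747, -0.005]
contact_force: [0.1, -0.7, 0.6]
gripper_width: 0.999
grasp_force: 0.0
```

Request:
jog_arm([
  [[0, 0, 0], [0, 0, 0], 50],
  [[0, 0, 0], [0, 0, 0], 25],
  [[0, 0, 0], [0, 0, 0], 25],
  [[0, 0, 0], [0, 0, 0], 25],
  [[0, 0, 0], [0, 0, 0], 25],
])

```text
time: 23.75
tool_pos: [0.5705, 0.1412, 0.2309]
tool_rot: [-0.002, 0.663, 0.748, -0.002]
contact_force: [-4.4, -1.6, 5.7]
gripper_width: 0.28
grasp_force: 57.6
```

```bash
cat > arc.py <<'E'
from h import *
a=np.radians(6.65); ny=np.array([-np.sin(a),np.cos(a),0]); N=np.array([.590,-.0255,0])
s=state();p=s["tool_pos"];q=s["tool_rot"];g=R.from_quat([q[1],q[2],q[3],q[0]]);print(p,s["contact_force"],s["gripper_width"])
gp=p+g.apply([0,0,-.019])-N; y,z=gp@ny,gp[2]; r=np.hypot(y-.085,z-.1); psi=np.arctan2(.085-y,z-.1)
print("r",r,"phi deg",np.degrees(psi)+30,"off",gp@[np.cos(a),np.sin(a),0])
for d in range(8,136,8):
    ps=psi+np.radians(d)
    if np.degrees(ps)>92:break
    w=N+ny*(.085-r*np.sin(ps))+[0,0,.1+r*np.cos(ps)]+np.array([0,0,-.019])
    w=w+np.array([np.cos(a),np.sin(a),0])*(gp@[np.cos(a),np.sin(a),0]); print(round(np.degrees(ps)+30,1),(g.inv().apply(w-p)/.025).round(2))
E
python3 arc.py
```

```text
[0.57045486 0.14119023 0.23092365] [-4.44735478 -1.63918428  5.65523973] 0.27954166569522576
r 0.17128733550415212 phi deg 1.0774200625585593 off -3.7816778032420128e-06
9.1 [-0.87 -0.   -0.4 ]
17.1 [-1.78 -0.01 -0.68]
25.1 [-2.73 -0.01 -0.83]
33.1 [-3.68 -0.02 -0.84]
41.1 [-4.63 -0.02 -0.73]
49.1 [-5.55 -0.02 -0.48]
57.1 [-6.43 -0.02 -0.1 ]
65.1 [-7.25 -0.03  0.39]
73.1 [-7.99 -0.03  1.  ]
81.1 [-8.64 -0.02  1.7 ]
89.1 [-9.19 -0.02  2.48]
97.1 [-9.62 -0.02  3.33]
105.1 [-9.93 -0.02  4.24]
113.1 [-1.011e+01 -1.000e-02  5.170e+00]
121.1 [-1.016e+01 -1.000e-02  6.130e+00]
```

Request:
jog_arm([
  [[-0.87, 0, -0.4], [0, 0, 0], 25],
  [[-1.78, 0, -0.68], [0, 0, 0], 25],
  [[-2.73, 0, -0.83], [0, 0, 0], 25],
  [[-3.68, 0, -0.84], [0, 0, 0], 25],
  [[-4.63, 0, -0.73], [0, 0, 0], 25],
  [[-4.63, 0, -0.73], [0, 0, 0], 25],
])

```text
time: 24.5
tool_pos: [0.5844, 0.0244, 0.2509]
tool_rot: [-0.001, 0.664, 0.748, -0.003]
contact_force: [-9.4, -2.3, 11.0]
gripper_width: 0.261
grasp_force: 43.1
```

```bash
python3 arc.py
```

```text
[0.5844208  0.02437078 0.2509263 ] [-9.40474498 -2.32205501 10.99450391] 0.26134260406153065
r 0.17344924095095735 phi deg 41.56808206200783 off 0.00033585715104727577
49.6 [-0.93  0.    0.26]
57.6 [-1.82  0.    0.65]
65.6 [-2.64  0.    1.16]
73.6 [-3.39  0.01  1.78]
81.6 [-4.04  0.01  2.49]
89.6 [-4.58  0.01  3.29]
97.6 [-5.01  0.01  4.16]
105.6 [-5.32  0.02  5.08]
113.6 [-5.49  0.02  6.03]
121.6 [-5.53  0.03  7.  ]
```

Request:
jog_arm([
  [[-0.93, 0, 0.25], [0, 0, 0], 25],
  [[-1.82, 0, 0.64], [0, 0, 0], 25],
  [[-2.64, 0, 1.15], [0, 0, 0], 25],
  [[-3.37, 0, 1.77], [0, 0, 0], 25],
  [[-4.02, 0, 2.48], [0, 0, 0], 25],
  [[-4.02, 0, 2.48], [0, 0, 0], 25],
])

```text
time: 25.25
tool_pos: [0.5974, -0.0837, 0.1921]
tool_rot: [0.006, 0.665, 0.747, -0.008]
contact_force: [-12.8, -24.8, 20.6]
gripper_width: 0.26
grasp_force: 37.6
```

```bash
python3 arc.py
```

```text
[ 0.59740429 -0.08374379  0.1921335 ] [-12.81204487 -24.80295139  20.58127579] 0.2602807530297801
r 0.18137261711917232 phi deg 82.21390317305924 off 0.0006783550102483187
90.2 [-0.53  0.01  0.85]
98.2 [-0.95  0.01  1.77]
106.2 [-1.24  0.01  2.74]
114.2 [-1.4   0.02  3.74]
```

Request:
jog_arm([
  [[-0.28, 0, -0.2], [0, 0, 0], 25],
  [[-0.28, 0, -0.2], [0, 0, 0], 25],
])

```text
time: 25.5
tool_pos: [0.5971, -0.0835, 0.1922]
tool_rot: [0.0, 0.664, 0.748, -0.004]
contact_force: [-5.0, -8.8, 5.2]
gripper_width: 0.264
grasp_force: 37.8
```

```bash
python3 arc.py; python3 -c "
from h import *
im,d=grab_frame('side');a=im[120:320,300:500];save('s4.png',cv2.resize(a,None,fx=3,fy=3,interpolation=cv2.INTER_CUBIC))"
```

```text
[ 0.59714893 -0.08347644  0.19215853] [-5.01558152 -8.77395502  5.17640076] 0.26441226536309614
r 0.18136522862684756 phi deg 82.2008367649945 off 0.0004944559878165584
90.2 [-0.55  0.01  0.84]
98.2 [-0.99  0.01  1.76]
106.2 [-1.29  0.02  2.72]
114.2 [-1.46  0.02  3.72]
```

View pics/s4.png

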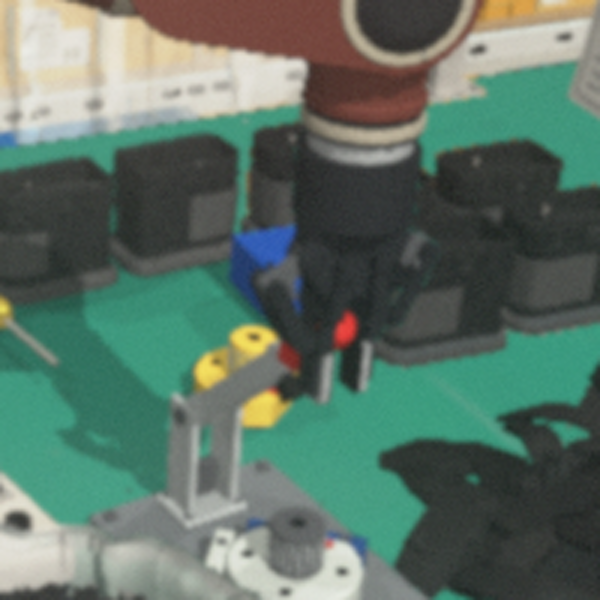

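The crop shows the handle held between the fingers at (320,345), with the arm well past centre. The hub is still in place, at (300,550). I continue the arc down.

Request:
jog_arm([
  [[-0.65, 0, 0.8], [0, 0, 0], 25],
  [[-1.1, 0, 1.7], [0, 0, 0], 25],
  [[-1.4, 0, 2.7], [0, 0, 0], 25],
  [[-1.6, 0, 3.4], [0, 0, 0], 25],
  [[-1.6, 0, 3.7], [0, 0, 0], 25],
  [[-1.6, 0, 3.7], [0, 0, 0], 25],
])

```text
time: 26.3
tool_pos: [0.6028, -0.1296, 0.1006]
tool_rot: [0.006, 0.664, 0.748, -0.007]
contact_force: [-4.8, -28.9, 5.1]
gripper_width: 0.256
grasp_force: 30.7
```

```bash
python3 arc.py
```

```text
[ 0.60277751 -0.12961255  0.10059316] [ -4.75056071 -28.94842295   5.14217961] 0.2561417553477247
r 0.19055626454323452 phi deg 114.09935660898803 off 0.0007071957187252639
```

Request:
jog_arm([
  [[-0.35, 0, 0], [0, 0, 0], 25],
  [[-0.35, 0, 0.3], [0, 0, 0], 25],
  [[-0.35, 0, 0.55], [0, 0, 0], 25],
  [[-0.35, 0, 0.55], [0, 0, 0], 25],
])

```text
time: 26.8
tool_pos: [0.603, -0.1324, 0.0844]
tool_rot: [0.001, 0.663, 0.748, -0.004]
contact_force: [-0.7, -14.0, 0.1]
gripper_width: 0.26
grasp_force: 29.8
```

Request:
jog_arm([
  [[-0.2, 0, 0], [0, 0, 0], 25],
  [[-0.2, 0, 0.1], [0, 0, 0], 25],
  [[-0.2, 0, 0.15], [0, 0, 0], 25],
  [[-0.2, 0, 0.15], [0, 0, 0], 25],
])

```text
time: 27.3
tool_pos: [0.603, -0.1329, 0.0801]
tool_rot: [-0.002, 0.663, 0.748, -0.002]
contact_force: [0.8, 3.4, -2.1]
gripper_width: 0.256
grasp_force: 29.6
```

```bash
python3 arc.py
```

```text
[ 0.60296025 -0.13288063  0.08008524] [ 0.8132978   3.35071036 -2.10998284] 0.25595817899798395
r 0.19318480900387774 phi deg 120.27139843250053 off 0.0005451482853039232
```

Request:
jog_arm([
  [[0, 0, 0], [0, 0, 0], 45],
  [[0, 0, 0], [0, 0, 0], 70],
  [[0, 0, 0], [0, 0, 0], 100],
  [[0, 0, 0], [0, 0, 0], 100],
  [[0, 0, -1], [0, 0, 0], 100],
  [[0, 0, -3], [0, 0, 0], 100],
  [[0, 0, -5.5], [0, 0, 0], 100],
  [[-2, 0, -7], [0, 0, 0], 100],
])

```text
time: 28.3
tool_pos: [0.6112, -0.182, 0.2601]
tool_rot: [0.001, 0.662, 0.75, -0.001]
contact_force: [0.7, 0.7, -0.2]
gripper_width: 0.998
grasp_force: 0.0
```

Request:
jog_arm([
  [[-3, -1, 0], [0, 0, 0], 100],
  [[-4, -2, 0], [0, 0, 0], 100],
  [[-4, -2, 0], [0, 0, 0], 100],
])

```text
time: 28.68
tool_pos: [0.5708, -0.2916, 0.2558]
tool_rot: [-0.002, 0.665, 0.747, -0.002]
contact_force: [0.6, 0.8, 0.1]
gripper_width: 1.0
grasp_force: 0.0
```

```bash
python3 look.py; python3 -c "
from h import *
D=np.load('topn.npz');im=D['im'];P=cloud('top',D['d'])
im2,d2=grab_frame('side')
A=cv2.resize(im[165:260,300:410],(600,518),interpolation=cv2.INTER_CUBIC)[:, :400];B=cv2.resize(im2[210:380,330:460],(396,518),interpolation=cv2.INTER_CUBIC)
save('f.png',np.hstack([A,B]))
# handle height/angle from depth along arm
a=np.radians(6.65);N=np.array([.590,-.0255]);Rz=np.array([[np.cos(a),-np.sin(a)],[np.sin(a),np.cos(a)]])
q=P[185:235,320:425].reshape(-1,3);l=(q[:,:2]-N)@Rz;k=(abs(l[:,0])<.008)&(q[:,2]>.085)&(q[:,2]<.16)&(l[:,1]>-.13);
z=np.c_[l[k,1],q[k,2]];
for lo in np.arange(-.13,.09,.02):
    w=(z[:,0]>lo)&(z[:,0]<=lo+.02); print(round(lo,2),w.sum(),np.median(z[w,1]).round(4) if w.any() else '')
"
```

```text
now centre [ 0.5955 -0.0652  0.0438] rms 0.004977569996922242
stripe (479, array([ 0.6133, -0.0377]), np.float64(141.61), array([0.0023, 0.0142])) 
blue (1134, array([ 0.6336, -0.0344]), np.float64(139.4), array([0.0034, 0.0176])) 
boss (1316, array([ 0.5871, -0.0557]), np.float64(26.47999999999999), array([0.0089, 0.0104]))
boss depth [ 0.5840095  -0.05855038  0.07339907] 59
nest boss -5.6992121740381645 -33.857800882445034
axis->stripe 0.031787418894902435 34.489956630731385
nest [  1.57334423 -44.24691371] home about 1.4,-37.9
[ 0.57157976 -0.2898938   0.25571888]
-0.13 16 0.1111
-0.11 43 0.1137
-0.09 47 0.1117
-0.07 44 0.1118
-0.05 43 0.1116
-0.03 33 0.1099
-0.01 16 0.1089
0.01 17 0.1059
0.03 14 0.1079
0.05 15 0.1092
0.07 40 0.1123
```

View pics/f.png

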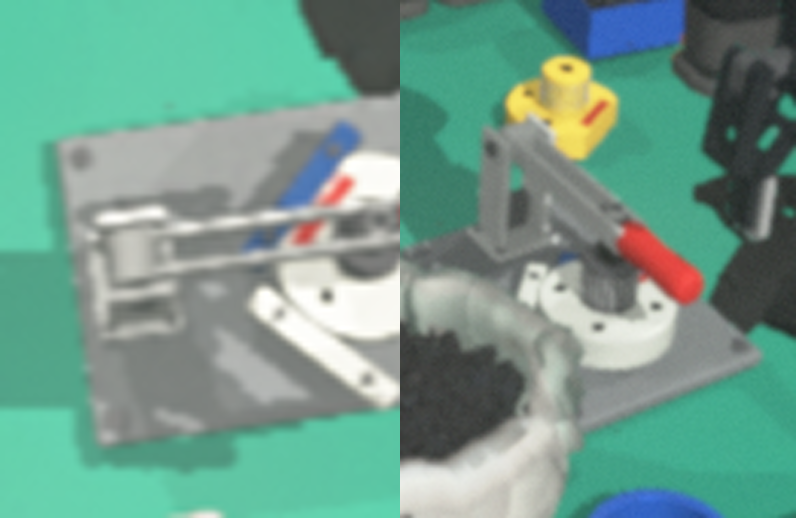

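The crop shows the clamp level, with its foot on the boss and the handle top at z≈0.113. The flat looks to be along the blue wall. As a last check I compare the hub's centre with the earlier frames, using only the rim that is not hidden.

```bash
python3 - <<'E'
from h import *
from scipy.optimize import least_squares
f,cx,cy,Rm,t=cam("top")
def fit(im):
    c0=np.array([.593,-.061])
    for _ in range(4):
        pts=[]
        for a in np.radians(np.r_[-150:-112:2,-50:-10:2]):
            r=np.arange(.042,.055,.0003);p=np.c_[c0[0]+r*np.cos(a),c0[1]+r*np.sin(a),np.full(len(r),.038)];c=p@Rm.T+t
            I=cv2.remap(im.astype(np.float32).mean(-1),(c[:,0]/c[:,2]*f+cx).astype(np.float32)[None],(c[:,1]/c[:,2]*f+cy).astype(np.float32)[None],cv2.INTER_CUBIC)
            pts.append(p[np.gradient(cv2.GaussianBlur(I,(9,1),0)[0]).argmin(),:2])
        pts=np.array(pts);s=least_squares(lambda q:np.hypot(*(pts-q).T)-.048,c0,loss="soft_l1",f_scale=.0005);c0=s.x
    return c0,np.sqrt(np.mean(s.fun**2))
m=np.array([.58884,-.02141]);a=np.radians(6.65);Rz=np.array([[np.cos(a),-np.sin(a)],[np.sin(a),np.cos(a)]])
for n in("top1","top2","top3","topn"):
    c,e=fit(np.load(n+".npz")["im"]);print(n,c.round(4),((c-m)@Rz*1e3).round(2),e)
E
```

```text
top1 [ 0.5926 -0.0613] [ -0.85 -40.09] 0.0003748379311415413
top2 [ 0.5932 -0.0607] [ -0.25 -39.54] 0.00039668885993123724
top3 [ 0.5916 -0.0628] [ -2.01 -41.41] 0.00031374580104317953
topn [ 0.5939 -0.0596] [  0.56 -38.55] 0.00036863305254428933
```

```bash
python3 -c "
from plant import *
print(job_done())"
```

```text
the job is handed in; nothing more can be done
None
```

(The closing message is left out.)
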